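Draw the jig bolt between two sign boxes with a hooked rod

ROBOT

A 6-joint arm with a two-finger parallel gripper is mounted at the origin on the work surface. World frame = base frame: x ahead of the robot, y to its left, z up, the work surface at z = 0. Lengths are in m, angles in rad, forces in N, time in s.
With the tool pointing down it reaches from about 0.275 to 0.725 m from the base axis. Payload 15.9 kg.
Tool frame: the origin (TCP) lies at the very end of the fingers, on their centre line; the grasp point (between the pads) lies 19 mm behind it (env.tcp_to_grasp is the distance from the TCP to the grasp point, in m); z points along the fingers, y is the line along which they close (so a half turn about z gives the same grasp; the last joint's range is limited). The gripper opens to 85 mm and grips with 20 to 120 N. Pads are 22 mm wide; open, the fingers measure 114 mm over their backs; the gripper's body (76 mm by 85 mm) begins 54 mm behind the grasp point. The pads swing forward as they close: fully open they stand 13 mm farther back than shut.
Start: joints at [1.205, 0.213, -0.034, 1.323, 0, 1.571], TCP at [0.179, 0.467, 0.231] pointing down, gripper open.
Joint ranges: [-2.98, 2.98], [-0.74, 1.72], [-1.14, 1.35], [-2.1, 2.04], [-1.57, 1.44], [-3.14, 3.14]. Speed limits (rad/s): [1.89, 1.89, 2.39, 2.57, 3.14, 3.14].

INTERFACE

Orientations are given as a unit quaternion [w, x, y, z].
In Python, from rig import sensors, cams, job, env gives the robot as it stands.
- The arm moves only by the tool servo_tool, never from a script. Its argument "plan" is a list of rows, each a list of 3 entries, a list of its own where there are three numbers: the shift along the tool's x, y, z normalised to -1 to 1, where 1 is 6 cm, then the turn, a rotation vector about the tool's x, y, z normalised to -1 to 1, where 1 is 8 degrees, then the closure, from 0 (fully open) to 1 (shut). In form: [[[tx, ty, tz], [wx, wy, wz], gripper], ...]. A call has 1 to 10 rows; each row shifts and turns the commanded pose from where the row before left it, along the tool's axes as they then stand; what a row does not reach is not made up. A row lasts 1/8 s, in which the tool goes at most 62.5 mm and 10.7 degrees, less where a joint would pass 70% of its speed; a pose out of reach is approached as far as the arm can. A call with a number of a shift or a turn outside -1 to 1 is refused whole. A call with a gripper value outside its range is refused whole. The fingers move at their own pace and stop on an object; the grip force is fixed at half the most. Time passes only in rows, so rows that do not move let the fingers close. It gives the time, the measured TCP pose, the force, the opening and the grip force at its end, in the units of the state.
- sensors.state(): the state, without advancing time (a new reading comes with each control period).
- cams.snapshot(name): name is "scene" or "top" or "wrist"; returns the picture (384x512x3 uint8, red, green, blue); there is no depth.
- cams.camera_info(name): a dict with "K" (3x3 intrinsics, pixels), "k1" (the pictures are not rectified: a ray, as slopes to the right and down, at radius r is drawn at 1 + k1 r^2 times it, then the intrinsics apply), "world_from_camera" (4x4, takes a point from camera to world coordinates). Camera axes: x right, y up, looking along -z (the intrinsics and any distortion apply to the point x, -y, -z); pixel columns grow to the right and rows downward; lengths in m; the calibration is good to about 2 mm. A picture is of the moment at which its call begins: read the wrist's pose just before it. camera_info takes no time and is no camera call; for the wrist camera it gives the pose at the moment of the call.
- job.hand_in(): hands the job in; it is judged then, once.
The state is a dict: "t": time; "joint_positions": joint angles; "dq": joint speeds; "joint_torque": joint torques, N m; "tcp_pos": TCP position; "tcp_rot": TCP orientation; "force": force on the tool from outside, world axes, zero at the start; "ft_torque": the same for the moment, N m; "grip_width": opening from 0.0 (shut) to 1.0 (fully open); "gripper_force": force on a finger pad.
Only numpy, scipy, OpenCV 4.12 (cv2) and the standard library are available. Lean on these libraries where they do the work, as an engineer would, in place of code of your own. Each camera call takes 0.05 s, during which the arm holds its last target. There are 200 camera calls.

TASK

Take the hooked rod from its cradle, reach its hook into the narrow gap between the two white sign boxes and draw the red bolt back until it is fully home against the screw of its stop, wherever that is set; keep a firm, steady pull of about 10 N on it there for a good second, never a hard yank. Then lay the rod back in its cradle as it was and let go, leaving the bolt touching its stop and the paint pot, brush and tape undisturbed.

Things in the scene. Friction and masses are not known exactly. Their poses are not given: they have to be found in the camera images.
- rod: Hooked rod, about 0.32 kg. Orange handle 150 long, 24 wide, 26 high; from it a 9 thick steel rod along +x; at x = 220 a 9 thick prong points down (-z). Origin: the place to grip (from above, 60 N or more), on the centre line near the centre of mass, 25 behind the handle's front end. x to the hook, z up. Starts lying level in the cradle.
- hook_tip (a point): Round lower end of the rod's hook prong, at x = 220, z = -32 in the rod's axes.
- cradle: Fixed wooden cradle for the rod; place and yaw vary. Origin: on the bench under the rod's origin; x as the rod lies, hook to +x. At x = -90 the handle sits in a U notch 38 wide, at x = 130 the steel rod in one 26 wide; cheeks rise to 65 and 73.5 above the bench. Seated, the rod's origin is 60 above this origin. Base 300 x 75 x 10, clear between the notches.
- jig: Fixed jig; place and yaw vary. Two white sign boxes (230 long in x, 80 wide, tops 140 above the bench) with black round windows, on a 12 thick plate; between them a 46 wide gap along x, open above and in front, x = -120 to 110. Origin: on the bench in mid-gap, under the shut bolt. x leads away from the robot. The boxes must not be shoved (20 N).
- bolt: Red bolt low in the gap, beyond a gripper's reach. Its square pocket, open upward, 24 x 24 inside, 22 deep, takes the hook prong; walls 5 thick. Origin: centre of the pocket's floor, 20 above the bench; axes as the jig's. Slides only along the jig's x: draw it to -x; starts 0 to 12 drawn. Drags with 2 to 3 N and stays where left. A hook force over 20 N is a yank.
- bolt_face (a point): Front (-x) face of the steel head in front of the bolt's pocket, 30 in front of the bolt's origin, 29 above the bench; the head's top is 42 above the bench. Home: it is pulled hard up on the stop's screw (4 N or more on the screw, on top of the drag); let go there, it stays touching the screw.
- stop: Dark steel stop with a yellow face, fixed in the gap in front of the bolt; its place along the gap varies; top 42 above the bench. Origin: foot of its far (+x) face, 12 above the bench; axes as the jig's. Out of that face a black adjusting screw, 12 thick, stands towards the bolt by 2 to 14, set differently each time and not measured: feel for it. It is rigid.
- paintpot: Bystander: black paint pot with a yellow band, 68 in diameter, 75 high, loose; origin under its centre.
- brush: Bystander: flat paint brush, some 200 long, lying on the bench, loose; origin under its middle, x towards the bristles.
- tape: Bystander: roll of brown tape, 90 in diameter, 24 high, loose; origin under its centre.

How it is judged:
On the way, in this order (a step that is already met when the one before it is completed fails the run):
1. the rod is lifted out of its cradle in the gripper (z of rod in the frame of cradle above 0.085 m and contact force between the fingers and rod above 1 N), for 0.1 s.
2. the rod's hook holds the bolt firmly home: at least 4 N on the stop (contact force between bolt and stop above 4 N and contact force between rod and bolt above 4 N), for 0.4 s.
At the end, for the whole second after the job is handed in: The bolt rests touching its stop; the rod lies released and at rest in both notches of the cradle, hook down and pointing as at the start, within 20 mm along and 15 mm across its starting place and within 6 mm of its height (contact force between bolt and stop above 0.1 N and linear speed of bolt below 0.005 m/s and x of rod in the frame of cradle between -0.02 and 0.02 m and y of rod in the frame of cradle between -0.015 and 0.015 m and z of rod in the frame of cradle between 0.055 and 0.066 m and angle between the x axis of rod and the x axis of cradle, either way round below 0.08 rad and angle between rod's own z axis and vertical below 0.2 rad and linear speed of rod below 0.01 m/s and not (contact force between the fingers and rod above 0.1 N)).
It fails at once if the rod pulls or pushes the bolt, its stop or the sign boxes with more than 20 N (contact force between rod and bolt above 20 N or contact force between rod and jig above 20 N or contact force between rod and stop above 20 N).
It fails at once if the gripper or arm touches the bolt, the stop or the sign boxes (contact force between any of the fingers, the arm and jig above 1 N or contact force between any of the fingers, the arm and stop above 1 N).
It fails at once if the paint pot, the brush or the tape is moved more than 20 mm (distance of any of paintpot, brush, tape from where it was at the start of the episode above 0.02 m).
It also fails if it takes over 61 s, if anything falls off the work surface, if the arm or the gripper's body presses on something with over 40 N, if the wrist force passes 120 N, or if a joint passes its speed limit or range.

## Working session

There is one attempt and no reset: what is moved stays moved. The work goes in short steps, Python scripts to look and compute and a tool call to move; the robot and the scene stay as the last step left them, time stands still between calls to the robot, and variables do not carry over. Pictures are saved under pics/ and viewed, at most 10 in all, crops included, and the job is handed in when it is done.

Besides the shell and the picture viewer there is one more tool, called after "Call:" as name(argument=value, ...) on one line, values as JSON. servo_tool: Moves the arm, as the interface text tells. Scaled input: -1 to 1 covers 6 cm each way for a shift and 8 degrees each way for a turn. Its arguments: {"type":"object","properties":{"plan":{"type":"array","items":{"type":"array"}}},"required":["plan"]}

```bash
ls; mkdir -p pics; python3 - <<'E'
from rig import sensors,cams,env
import cv2,numpy as np
s=sensors.state();print({k:np.round(v,3).tolist() for k,v in s.items()}, env.tcp_to_grasp)
for n in("top","scene"):
    im=cams.snapshot(n);cv2.imwrite(f"pics/{n}0.png",cv2.resize(im[...,::-1],(800,600),interpolation=cv2.INTER_CUBIC))
    c=cams.camera_info(n);print(n,np.round(c["K"],1).tolist(),c["k1"],np.round(c["world_from_camera"],3).tolist())
E
```

```text
pics
{'t': 0.0, 'joint_positions': [1.205, 0.213, -0.035, 1.324, 0.0, 1.571], 'dq': [0.002, -0.0, -0.0, 0.001, 0.001, -0.0], 'joint_torque': [0.002, -68.616, 48.712, 0.017, 0.0, -0.0], 'tcp_pos': [0.179, 0.467, 0.231], 'tcp_rot': [-0.0, 0.182, 0.983, -0.001], 'force': [-0.205, 0.239, -0.777], 'ft_torque': [0.005, 0.022, 0.024], 'gripper_force': 0.0, 'grip_width': 1.0} 0.0187
top [[468.2, 0.0, 257.1], [0.0, 468.2, 186.5], [0.0, 0.0, 1.0]] 0.04935571029976938 [[0.057, 0.977, -0.206, 0.348], [-0.998, 0.057, -0.006, -0.019], [0.006, 0.206, 0.978, 1.242], [0.0, 0.0, 0.0, 1.0]]
scene [[350.8, 0.0, 250.8], [0.0, 350.8, 195.3], [0.0, 0.0, 1.0]] -0.1113652825310024 [[-0.106, -0.766, 0.634, 1.161], [0.994, -0.088, 0.059, 0.019], [0.01, 0.636, 0.771, 0.767], [0.0, 0.0, 0.0, 1.0]]
```

View pics/top0.png

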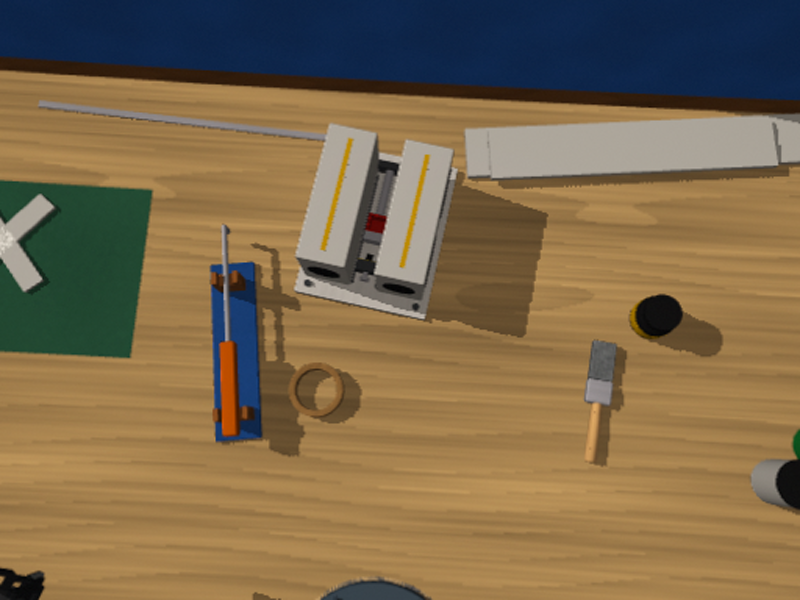

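View pics/scene0.png

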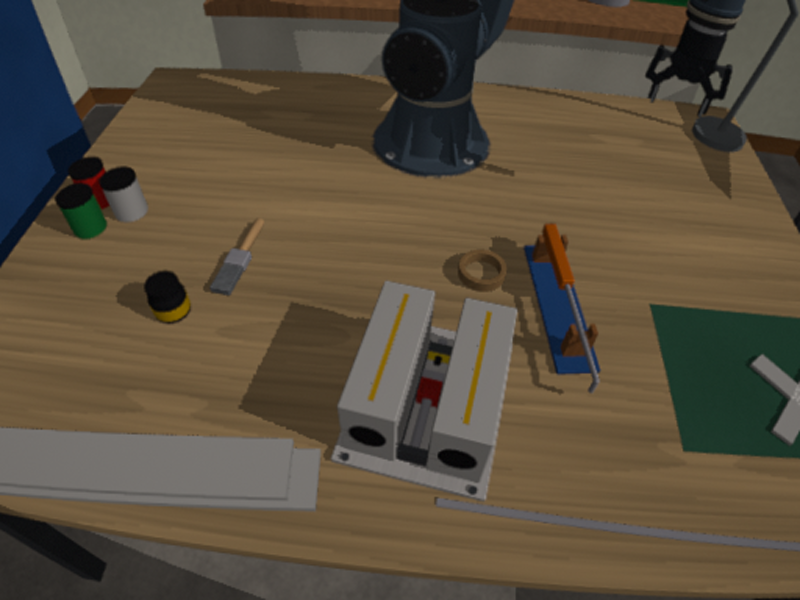

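The top view shows the rod from (231,436) to its hook at (225,228), the jig around (375,215), the tape at (316,390), the brush at (597,400) and the pot at (658,315). I'll enlarge the cradle and the jig.

```bash
cat > h.py <<'E'
import numpy as np,cv2
from rig import cams,sensors
def ray(n,uv,c=None):
    c=c or cams.camera_info(n);K=np.array(c["K"]);T=np.array(c["world_from_camera"])
    d=np.array([(uv[0]-K[0,2])/K[0,0],(uv[1]-K[1,2])/K[1,1]]);s=d.copy()
    for _ in range(20): s=d/(1+c["k1"]*(s@s))
    return T[:3,3],T[:3,:3]@np.array([s[0],-s[1],-1])
def at(n,uv,z,c=None):
    o,d=ray(n,uv,c);return o+d*(z-o[2])/d[2]
def proj(n,p,c=None):
    c=c or cams.camera_info(n);K=np.array(c["K"]);T=np.array(c["world_from_camera"])
    q=T[:3,:3].T@(np.array(p)-T[:3,3]);s=np.array([q[0],-q[1]])/-q[2];s=s*(1+c["k1"]*(s@s))
    return s*[K[0,0],K[1,1]]+K[:2,2]
E
python3 - <<'E'
import cv2
a=cv2.imread("pics/top0.png");a=cv2.resize(a,(512,384),interpolation=cv2.INTER_AREA)
from rig import cams
a=cams.snapshot("top")[...,::-1]
L=cv2.resize(a[140:290,120:210],(360,600),interpolation=cv2.INTER_CUBIC)
R=cv2.resize(a[75:209,186:296],(440,536),interpolation=cv2.INTER_CUBIC)
R=cv2.copyMakeBorder(R,0,64,0,0,cv2.BORDER_CONSTANT)
cv2.imwrite("pics/crop1.png",cv2.hconcat([L,R]))
E
```

```text
(no output)
```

View pics/crop1.png

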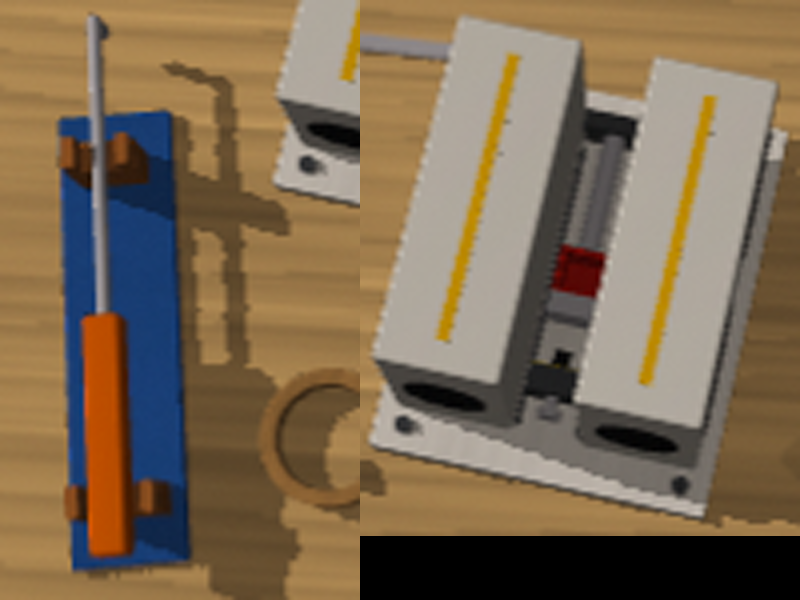

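```bash
cat > m.py <<'E'
from h import *
def kab(L,W):
    L=np.array(L,float);W=np.array(W)[:,:2];a=L-L.mean(0);b=W-W.mean(0)
    th=np.arctan2((a[:,0]*b[:,1]-a[:,1]*b[:,0]).sum(),(a*b).sum());R=np.array([[np.cos(th),-np.sin(th)],[np.sin(th),np.cos(th)]])
    t=W.mean(0)-R@L.mean(0);return t,th,np.abs(W-(L@R.T+t)).max()
l=lambda x,y,z:at("top",(x/4+120,y/4+140),z)
r=lambda x,y,z:at("top",((x-360)/4+186,y/4+75),z)
c=[l(59,120,.01),l(171,111,.01),l(190,560,.01),l(73,570,.01)]
print("base corners",np.round(c,3).tolist())
print("handle rear,front",l(110,551,.073),l(103,316,.073),"hook",l(95,18,.06))
J=[r(458,15,.14),r(584,42,.14),r(514,385,.14),r(375,360,.14),r(652,58,.14),r(777,84,.14),r(700,428,.14),r(578,402,.14)]
t,th,e=kab([[.11,.103],[.11,.023],[-.12,.023],[-.12,.103],[.11,-.023],[.11,-.103],[-.12,-.103],[-.12,-.023]],J)
print("jig",t,th,np.degrees(th),e)
R=np.array([[np.cos(th),-np.sin(th)],[np.sin(th),np.cos(th)]])
for n,x,y,z in[("pocket rear edge",583,250,.042),("pocket front",578,292,.042),("head front top",572,322,.042),("stop front",553,397,.042),("stop far/yellow",555,365,.042)]:
    print(n,R.T@(r(x,y,z)[:2]-t))
for n,u,z in[("tape",(316/1.5625,390/1.5625),.024),("pot",(658/1.5625,315/1.5625),.075),("brush",(597/1.5625,400/1.5625),.01)]: print(n,at("top",u,z))
E
python3 m.py
```

```text
base corners [[0.634, 0.319, 0.01], [0.644, 0.245, 0.01], [0.349, 0.203, 0.01], [0.339, 0.277, 0.01]]
handle rear,front [0.35197201 0.24080594 0.073     ] [0.49512123 0.26070316 0.073     ] hook [0.69195192 0.28972797 0.06      ]
jig [0.72593264 0.03368638] -0.14927164012653227 -8.552634980245966 0.006574805990233676
pocket rear edge [0.00596368 0.00323541]
pocket front [-0.02326457  0.0003256 ]
head front top [-0.04431247 -0.00016212]
stop front [-0.0968684   0.00119961]
stop far/yellow [-0.07538517  0.00456676]
tape [0.43043089 0.11921879 0.024     ]
pot [ 0.57926171 -0.42773847  0.075     ]
brush [ 0.44225839 -0.34740694  0.01      ]
```

Call:
servo_tool(plan=[[[0,0,0],[0,0,-0.91],0],[[0,0,0],[0,0,-0.91],0],[[0,0,0],[0,0,-0.91],0],[[0,0,0],[0,0,-0.91],0]])

```text
t: 0.65
tcp_pos: [0.1788, 0.4668, 0.2311]
tcp_rot: [-0.0, -0.073, 0.997, -0.0]
force: [0.1, -0.8, 0.5]
grip_width: 1.001
gripper_force: 0.0
```

Call:
servo_tool(plan=[[[-0.54,-0.52,0],[0,0,0],0],[[-0.54,-0.52,0],[0,0,0],0],[[-0.54,-0.52,0],[0,0,0],0],[[-0.54,-0.52,0],[0,0,0],0],[[-0.54,-0.52,0],[0,0,0],0],[[-0.54,-0.52,0],[0,0,0],0],[[-0.54,-0.52,0],[0,0,0],0],[[-0.54,-0.52,0],[0,0,0],0],[[0,0,0],[0,0,0],0]])

```text
t: 1.78
tcp_pos: [0.4725, 0.2548, 0.2307]
tcp_rot: [-0.0, -0.07, 0.998, -0.0]
force: [-0.8, -0.2, -0.4]
grip_width: 0.997
gripper_force: 0.0
```

```bash
cat >> h.py <<'E'
from scipy.spatial.transform import Rotation as Ro
def tool():
    s=sensors.state();w,x,y,z=s["tcp_rot"];return np.array(s["tcp_pos"]),Ro.from_quat([x,y,z,w]).as_matrix(),s
def to(p,yaw):  # units of turn, then of shift in the turned frame; yaw = world heading (deg) of minus tool x
    P,R,s=tool();c,q=np.cos(np.radians(yaw)),np.sin(np.radians(yaw))
    G=np.array([[-c,-q,0],[-q,c,0],[0,0,-1]]).T
    G=np.column_stack([[-c,-q,0],[-q,c,0],[0,0,-1]])
    w=Ro.from_matrix(R.T@G).as_rotvec(degrees=True)/8
    print("t",s["t"],"pos",P.round(4),"turn",w.round(2),"shift",(G.T@(np.array(p)-P)/.06).round(3),"f",np.round(s["force"],1),"grip",s["grip_width"],s["gripper_force"])
E
python3 - <<'E'
from h import *
to([.472,.258,.041],8.1)
c=cams.camera_info("wrist");im=cams.snapshot("wrist");cv2.imwrite("pics/w1.png",cv2.resize(im[...,::-1],(800,600),interpolation=cv2.INTER_CUBIC))
import pickle;pickle.dump(c,open("w1.pkl","wb"))
E
```

```text
t 1.775 pos [0.4725 0.2548 0.2307] turn [-0.   -0.   -0.02] shift [1.000e-03 5.400e-02 3.161e+00] f [-0.8 -0.2 -0.4] grip 0.9966097311693964 0.0
```

View pics/w1.png

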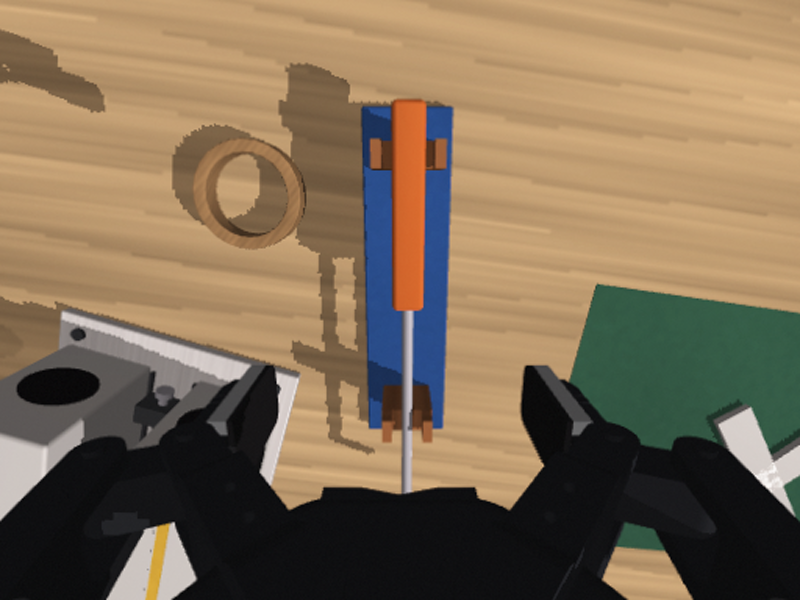

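The handle runs from (409,101) to (408,309), sitting in both notches with the base straight in line with it.

```bash
python3 - <<'E'
from h import *
import pickle;c=pickle.load(open("w1.pkl","rb"))
W=lambda x,y,z:at("wrist",(x/1.5625,y/1.5625),z,c)
a=W(409,101,.073);b=W(408,309,.073);d=W(407,470,.0645)
print(a,b,d,np.linalg.norm(a-b),np.degrees(np.arctan2(*(b-a)[1::-1])))
u=(d-a)[:2];u/=np.linalg.norm(u);print("yaw",np.degrees(np.arctan2(u[1],u[0])),"origin",b[:2]-.025*u,a[:2]+.125*u)
B=[W(361,107,.01),W(453,107,.01),W(442,428,.01),W(369,428,.01)];print(np.round(B,4).tolist())
E
```

```text
[0.35282271 0.24499025 0.073     ] [0.49686402 0.26534122 0.073     ] [0.64750657 0.28669632 0.0645    ] 0.14547185134450336 8.041843715133496
yaw 8.055467842533362 origin [0.4721107  0.26183793] [0.47658932 0.26250671]
[[0.352, 0.2071, 0.01], [0.3416, 0.2809, 0.01], [0.636, 0.3216, 0.01], [0.6461, 0.2489, 0.01]]
```

Call:
servo_tool(plan=[[[-0.03,0.083,0.6],[0,0,0],0],[[0,0,0.7],[0,0,0],0],[[0,0,0.7],[0,0,0],0],[[0,0,0.6],[0,0,0],0],[[0,0,0.4],[0,0,0],0],[[0,0,0.16],[0,0,0],0],[[0,0,0],[0,0,0],0]])

```text
t: 2.7
tcp_pos: [0.4714, 0.2621, 0.0418]
tcp_rot: [-0.0, -0.071, 0.997, -0.0]
force: [-0.7, 0.8, 0.6]
grip_width: 1.002
gripper_force: 0.0
```

Call:
servo_tool(plan=[[[0,0,0],[0,0,0],1],[[0,0,0],[0,0,0],1],[[0,0,0],[0,0,0],1],[[0,0,0],[0,0,0],1],[[0,0,0],[0,0,0],1],[[0,0,0],[0,0,0],1],[[0,0,0],[0,0,0],1]])

```text
t: 3.58
tcp_pos: [0.4722, 0.2621, 0.0422]
tcp_rot: [0.0, -0.071, 0.997, 0.0]
force: [-1.7, 0.5, 6.1]
grip_width: 0.27
gripper_force: 58.7
```

Call:
servo_tool(plan=[[[0,0,-0.2],[0,0,0],1],[[0,0,-0.4],[0,0,0],1],[[0,0,-0.5],[0,0,0],1],[[0,0,-0.5],[0,0,0],1],[[0,0,-0.5],[0,0,0],1],[[0,0,-0.4],[0,0,0],1],[[0,0,0],[0,0,0],1]])

```text
t: 4.45
tcp_pos: [0.4727, 0.2622, 0.1936]
tcp_rot: [0.001, -0.071, 0.997, 0.001]
force: [-0.0, -0.1, -2.8]
grip_width: 0.275
gripper_force: 59.2
```

```bash
python3 - <<'E'
from h import *
to([.4985,.068,.192],-8.55)
E
```

```text
t 4.45 pos [0.4727 0.2622 0.1936] turn [0.01 0.02 2.09] shift [-0.906 -3.137  0.026] f [-0.  -0.1 -2.8] grip 0.27489551161083225 59.2292457818985
```

Call:
servo_tool(plan=[[[0,0,0],[0,0,0.5],1],[[0,0,0],[0,0,0.8],1],[[0,0,0],[0,0,0.79],1],[[0,0,0],[0,0,0],1]])

```text
t: 4.95
tcp_pos: [0.4715, 0.2615, 0.1907]
tcp_rot: [-0.001, 0.074, 0.997, -0.0]
force: [-0.8, -0.7, -2.8]
grip_width: 0.275
gripper_force: 59.1
```

Call:
servo_tool(plan=[[[-0.1,-0.2,0],[0,0,0],1],[[-0.1,-0.4,0],[0,0,0],1],[[-0.1,-0.5,0],[0,0,0],1],[[-0.15,-0.5,0],[0,0,0],1],[[-0.15,-0.5,0],[0,0,0],1],[[-0.1,-0.5,0],[0,0,0],1],[[-0.1,-0.4,0],[0,0,0],1],[[-0.1,-0.14,0],[0,0,0],1],[[0,0,0],[0,0,0],1]])

```text
t: 6.08
tcp_pos: [0.4975, 0.067, 0.1915]
tcp_rot: [-0.0, 0.075, 0.997, 0.0]
force: [0.0, 1.6, -2.6]
grip_width: 0.271
gripper_force: 59.3
```

```bash
python3 - <<'E'
from h import *
to([.4985,.068,.192],-8.55)
a=cams.snapshot("scene")[...,::-1]; b=cams.snapshot("top")[...,::-1]
L=cv2.resize(a[175:325,210:340],(416,480),interpolation=cv2.INTER_CUBIC)  # x3.2
R=cv2.resize(b[75:209,186:296],(384,468),interpolation=cv2.INTER_CUBIC);R=cv2.copyMakeBorder(R,0,12,0,0,cv2.BORDER_CONSTANT)
cv2.imwrite("pics/c2.png",cv2.hconcat([L,R])); cv2.imwrite("scene_n.png",a);cv2.imwrite("top_n.png",b)
E
```

```text
t 6.075 pos [0.4975 0.067  0.1915] turn [ 0. -0. -0.] shift [-0.014  0.019 -0.008] f [ 0.   1.6 -2.6] grip 0.27145012864448276 59.26412522792816
```

View pics/c2.png

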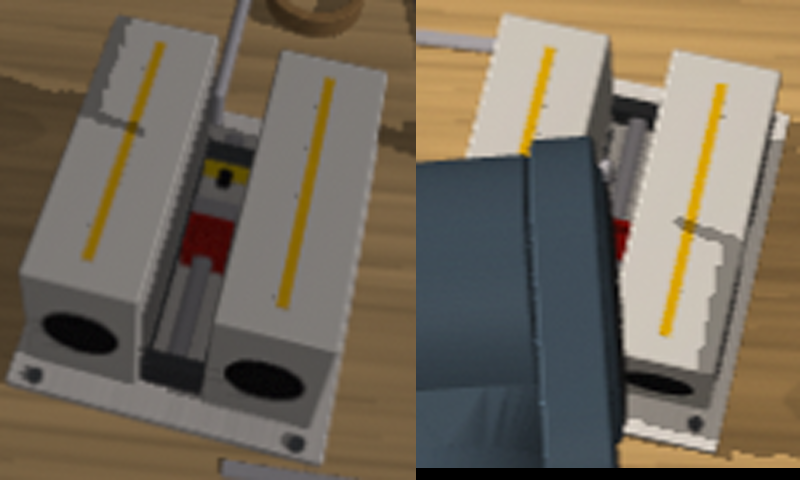

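The scene crop shows the hook end at about (215,105), the yellow stop with its black screw at (224,178), and the red pocket around (208,240). I'll measure from these.

```bash
cat > m2.py <<'E'
from h import *
from m import kab
s=lambda x,y,z:at("scene",(x/3.2+210,y/3.2+175),z)
J=[s(*p,.14) for p in[(117,16),(217,38),(137,303),(21,275),(282,50),(386,72),(337,352),(218,322)]]
L=[[-.12,-.103],[-.12,-.023],[.11,-.023],[.11,-.103],[-.12,.023],[-.12,.103],[.11,.103],[.11,.023]]
t,th,e=kab(L,J);print("jig scene",t,np.degrees(th),e)
R=np.array([[np.cos(th),-np.sin(th)],[np.sin(th),np.cos(th)]])
for n,x,y,z in[("screw end",224,180,.029),("stop top edge",228,160,.042),("head front top",222,200,.042),("pocket front top",217,217,.042),("red far top?",203,255,.042)]:
    print(n,R.T@(s(x,y,z)[:2]-t))
P,Rt,_=tool();rx=-Rt[:,0];o=P+Rt[:,2]*-.019
for n,p in[("knee",o+rx*.22),("tip",o+rx*.22-[0,0,.032])]:
    q=(proj("scene",p)-[210,175])*3.2;print(n,q.round(),p, "jig",R.T@(p[:2]-t))
for n,p in [("pocket c",(-.01,0,.042)),("far edge",(.007,0,.042)),("far bottom",(.007,0,.02)),("front edge",(-.027,0,.042)),("faceTop",(-.04,0,.042)),("stopTop",(-.075,0,.042))]:
    w=R@np.array(p[:2])+t;print(n,((proj("scene",[*w,p[2]])-[210,175])*3.2).round())
E
python3 m2.py | grep -v "^base\|^handle\|^tape\|^pot\|^brush"
```

```text
jig [0.72593264 0.03368638] -0.14927164012653227 -8.552634980245966 0.006574805990233676
pocket rear edge [0.00596368 0.00323541]
pocket front [-0.02326457  0.0003256 ]
head front top [-0.04431247 -0.00016212]
stop front [-0.0968684   0.00119961]
stop far/yellow [-0.07538517  0.00456676]
jig scene [0.73163851 0.03707528] -9.031292003599395 0.0031703505474637017
screw end [-0.07022849 -0.00023624]
stop top edge [-0.08074031 -0.00029201]
head front top [-0.04313029  0.00303272]
pocket front top [-0.02723632  0.00261097]
red far top? [ 0.0076357  -0.00029442]
knee [221.  88.] [0.71485042 0.03528978 0.21056086] jig [-0.01629968 -0.00439865]
tip [218. 118.] [0.71485042 0.03528978 0.17856086] jig [-0.01629968 -0.00439865]
pocket c [209. 235.]
far edge [204. 254.]
far bottom [202. 269.]
front edge [214. 216.]
faceTop [217. 202.]
stopTop [227. 166.]
```

Call:
servo_tool(plan=[[[-0.07,0.04,0],[0,0,0.03],1],[[0,0,0.4],[0,0,0],1],[[0,0,0.5],[0,0,0],1],[[0,0,0.5],[0,0,0],1],[[0,0,0.4],[0,0,0],1],[[0,0,0.17],[0,0,0],1],[[0,0,0],[0,0,0],1]])

```text
t: 7.05
tcp_pos: [0.5017, 0.0695, 0.0734]
tcp_rot: [-0.0, 0.076, 0.997, -0.0]
force: [-0.7, -0.4, -3.2]
grip_width: 0.274
gripper_force: 59.2
```

```bash
python3 - <<'E'
from h import *
to([.4985,.068,.073],-8.8)
a=cams.snapshot("scene")[...,::-1]
b=np.concatenate([cams.snapshot("wrist")[...,::-1]],0)
L=cv2.resize(a[205:285,240:300],(450,600),interpolation=cv2.INTER_CUBIC)  # x7.5
W=cv2.resize(b,(350,262));W=cv2.copyMakeBorder(W,0,338,0,0,cv2.BORDER_CONSTANT)
cv2.imwrite("pics/c3.png",cv2.hconcat([L,W]))
E
```

```text
t 7.05 pos [0.5017 0.0695 0.0734] turn [-0. -0.  0.] shift [ 0.049 -0.034  0.007] f [-0.7 -0.4 -3.2] grip 0.27444630237468365 59.24683749675751
```

View pics/c3.png

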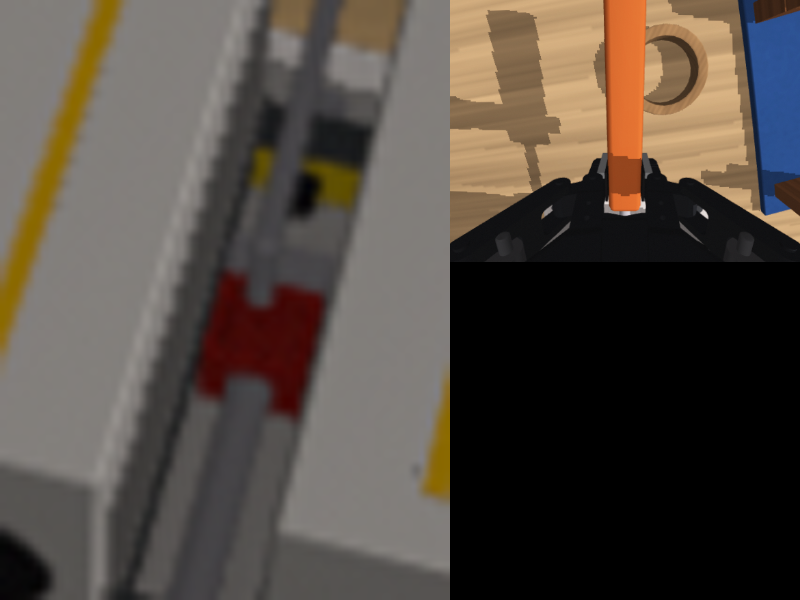

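The prong tip is at (260,303) of the crop, just in front of the red pocket, whose front rim runs from (225,272) to (322,290). The gap is clear on both sides.

```bash
python3 - <<'E'
from h import *
s=lambda x,y,z:at("scene",(x/7.5+240,y/7.5+205),z)
P,Rt,_=tool();rx=-Rt[:,0];ry=np.array([-rx[1],rx[0],0]);o=P+[0,0,.019]
tip=o+rx*.22-[0,0,.032]
print("tip kin",tip,"seen",s(260,302,tip[2]))
for n,x,y,z in[("front L",225,272,.042),("front R",322,290,.042),("far bot L",197,393,.02),("far bot R",298,413,.02)]:
    p=s(x,y,z);d=p-s(260,300,tip[2]);print(n,p,"rel tip fwd,left",d@rx,d@ry)
for z in(.06,):
  print("proj tip",(proj("scene",tip)-[240,205])*7.5,"bottom-far",(proj("scene",tip+rx*.0045)-[240,205])*7.5)
E
```

```text
tip kin [0.7198367  0.03588346 0.06163167] seen [0.72501723 0.03631517 0.06163167]
front L [0.70285195 0.02479324 0.042     ] rel tip fwd,left -0.019456001694961353 -0.014613764361371753
front R [0.70620799 0.05640135 0.042     ] rel tip fwd,left -0.0209657243889891 0.017136122600952926
far bot L [0.73575716 0.01932052 0.02      ] rel tip fwd,left 0.013874631197772637 -0.014997840900195972
far bot R [0.73951476 0.05218917 0.02      ] rel tip fwd,left 0.012569287252387996 0.018059119925305817
proj tip [259.69223062 287.77382182] bottom-far [256.5818177  299.65237757]
```

Call:
servo_tool(plan=[[[0,0.02,0.15],[0,0,0],1],[[0,0,0.15],[0,0,0],1],[[0,0,0.1],[0,0,0],1],[[0,0,0],[0,0,0],1]])

```text
t: 7.65
tcp_pos: [0.5015, 0.0703, 0.0489]
tcp_rot: [-0.001, 0.077, 0.997, -0.0]
force: [0.7, 0.9, -3.0]
grip_width: 0.271
gripper_force: 59.2
```

Call:
servo_tool(plan=[[[0,0,0.1],[0,0,0],1],[[0,0,0.08],[0,0,0],1],[[0,0,0],[0,0,0],1]])

```text
t: 8.02
tcp_pos: [0.5017, 0.0704, 0.0383]
tcp_rot: [-0.0, 0.077, 0.997, -0.0]
force: [0.0, -0.6, -4.0]
grip_width: 0.269
gripper_force: 59.2
```

Call:
servo_tool(plan=[[[0.03,0,0],[0,0,0],1],[[0.03,0,0],[0,0,0],1],[[0.03,0,0],[0,0,0],1],[[0.03,0,0],[0,0,0],1],[[0.03,0,0],[0,0,0],1],[[0.03,0,0],[0,0,0],1],[[0,0,0],[0,0,0],1]])

```text
t: 8.9
tcp_pos: [0.4912, 0.0721, 0.0387]
tcp_rot: [0.0, 0.077, 0.997, -0.0]
force: [0.0, -0.3, -2.5]
grip_width: 0.273
gripper_force: 59.2
```

Call:
servo_tool(plan=[[[0.03,0,0],[0,0,0],1],[[0.03,0,0],[0,0,0],1],[[0.03,0,0],[0,0,0],1]])

```text
t: 9.28
tcp_pos: [0.486, 0.0729, 0.0388]
tcp_rot: [0.0, 0.077, 0.997, 0.0]
force: [2.5, -0.6, -3.6]
grip_width: 0.269
gripper_force: 59.2
```

Call:
servo_tool(plan=[[[0.025,0,0],[0,0,0],1],[[0.025,0,0],[0,0,0],1],[[0.025,0,0],[0,0,0],1],[[0.025,0,0],[0,0,0],1]])

```text
t: 9.78
tcp_pos: [0.48, 0.0739, 0.0387]
tcp_rot: [0.0, 0.077, 0.997, 0.0]
force: [2.7, 0.1, -3.7]
grip_width: 0.274
gripper_force: 59.2
```

```bash
python3 - <<'E'
from h import *
a=cams.snapshot("scene")[...,::-1];print(sensors.state()["force"])
cv2.imwrite("pics/c4.png",cv2.resize(a[205:285,240:300],(450,600),interpolation=cv2.INTER_CUBIC))
E
```

```text
[ 1.36049034 -0.17737446 -2.45975654]
```

View pics/c4.png

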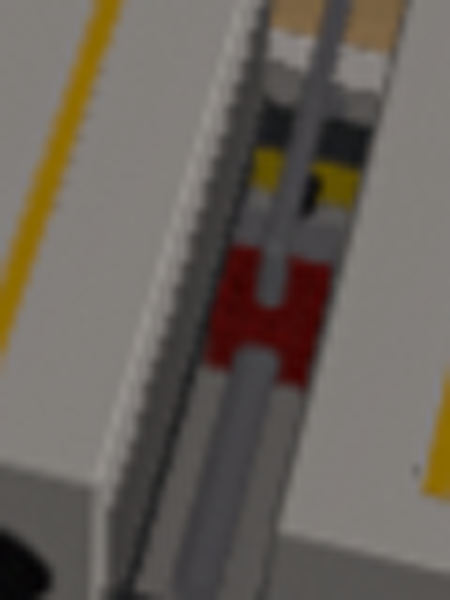

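The bolt has followed, moving about 11 mm. From here I'll creep towards the screw.

Call:
servo_tool(plan=[[[0.01,0,0],[0,0,0],1],[[0.01,0,0],[0,0,0],1],[[0.01,0,0],[0,0,0],1]])

```text
t: 10.2
tcp_pos: [0.4782, 0.0741, 0.0387]
tcp_rot: [0.0, 0.077, 0.997, 0.0]
force: [1.1, -0.0, -2.7]
grip_width: 0.277
gripper_force: 59.2
```

Call:
servo_tool(plan=[[[0.01,0,0],[0,0,0],1],[[0.01,0,0],[0,0,0],1],[[0.01,0,0],[0,0,0],1]])

```text
t: 10.58
tcp_pos: [0.4765, 0.0744, 0.0387]
tcp_rot: [0.0, 0.077, 0.997, -0.0]
force: [1.0, -0.6, -3.3]
grip_width: 0.274
gripper_force: 59.2
```

Call:
servo_tool(plan=[[[0.01,0,0],[0,0,0],1],[[0.01,0,0],[0,0,0],1]])

```text
t: 10.82
tcp_pos: [0.4753, 0.0746, 0.0387]
tcp_rot: [0.0, 0.077, 0.997, -0.0]
force: [1.3, 1.4, -2.7]
grip_width: 0.274
gripper_force: 59.2
```

Call:
servo_tool(plan=[[[0.01,0,0],[0,0,0],1],[[0.01,0,0],[0,0,0],1],[[0.01,0,0],[0,0,0],1]])

```text
t: 11.2
tcp_pos: [0.4735, 0.0748, 0.0387]
tcp_rot: [-0.0, 0.077, 0.997, 0.0]
force: [2.8, -0.3, -3.3]
grip_width: 0.271
gripper_force: 59.2
```

Call:
servo_tool(plan=[[[0.01,0,0],[0,0,0],1],[[0.01,0,0],[0,0,0],1]])

```text
t: 11.45
tcp_pos: [0.4723, 0.075, 0.0387]
tcp_rot: [0.0, 0.077, 0.997, -0.0]
force: [2.8, 0.5, -3.1]
grip_width: 0.269
gripper_force: 59.2
```

Call:
servo_tool(plan=[[[0.01,0,0],[0,0,0],1],[[0.01,0,0],[0,0,0],1]])

```text
t: 11.7
tcp_pos: [0.4711, 0.0752, 0.0387]
tcp_rot: [0.0, 0.077, 0.997, -0.0]
force: [2.4, 0.4, -2.8]
grip_width: 0.27
gripper_force: 59.2
```

Call:
servo_tool(plan=[[[0.01,0,0],[0,0,0],1],[[0.01,0,0],[0,0,0],1]])

```text
t: 11.95
tcp_pos: [0.4699, 0.0754, 0.0387]
tcp_rot: [0.0, 0.077, 0.997, -0.0]
force: [1.5, 0.2, -2.8]
grip_width: 0.274
gripper_force: 59.2
```

Call:
servo_tool(plan=[[[0.01,0,0],[0,0,0],1],[[0.01,0,0],[0,0,0],1]])

```text
t: 12.2
tcp_pos: [0.4687, 0.0756, 0.0387]
tcp_rot: [0.0, 0.077, 0.997, 0.0]
force: [1.6, -0.1, -2.4]
grip_width: 0.272
gripper_force: 59.2
```

Call:
servo_tool(plan=[[[0.01,0,0],[0,0,0],1],[[0.01,0,0],[0,0,0],1]])

```text
t: 12.45
tcp_pos: [0.4682, 0.0757, 0.0389]
tcp_rot: [0.001, 0.077, 0.997, 0.0]
force: [7.0, 0.0, -3.8]
grip_width: 0.274
gripper_force: 59.1
```

```bash
python3 - <<'E'
from h import *
a=cams.snapshot("scene")[...,::-1];print(sensors.state()["force"])
cv2.imwrite("pics/c5.png",cv2.resize(a[205:285,240:300],(450,600),interpolation=cv2.INTER_CUBIC))
E
```

```text
[ 5.3837737   0.12067748 -3.86993527]
```

View pics/c5.png

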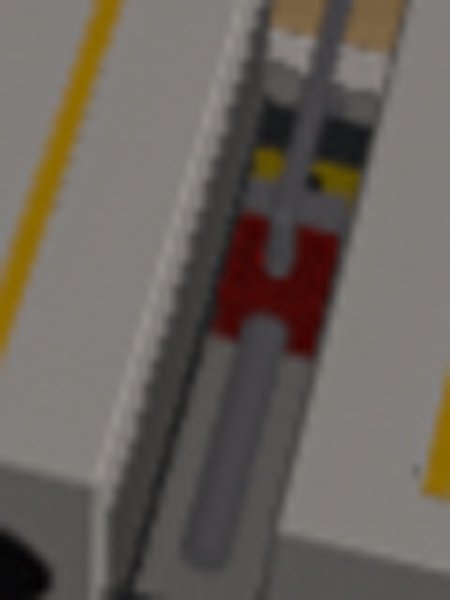

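The head has come up against the screw: the force rose to about 6 N and the TCP stalled. I'll tighten to about 10 N.

Call:
servo_tool(plan=[[[0.005,0,0],[0,0,0],1],[[0,0,0],[0,0,0],1]])

```text
t: 12.75
tcp_pos: [0.4682, 0.0758, 0.039]
tcp_rot: [0.001, 0.077, 0.997, 0.0]
force: [8.2, -1.7, -3.6]
grip_width: 0.271
gripper_force: 59.1
```

Call:
servo_tool(plan=[[[0.004,0,0],[0,0,0],1],[[0,0,0],[0,0,0],1]])

```text
t: 13.0
tcp_pos: [0.4682, 0.0758, 0.0391]
tcp_rot: [0.001, 0.077, 0.997, 0.0]
force: [8.7, -0.4, -5.8]
grip_width: 0.272
gripper_force: 59.1
```

Call:
servo_tool(plan=[[[0.004,0,0],[0,0,0],1],[[0,0,0],[0,0,0],1],[[0,0,0],[0,0,0],1],[[0,0,0],[0,0,0],1],[[0,0,0],[0,0,0],1],[[0,0,0],[0,0,0],1],[[0,0,0],[0,0,0],1],[[0,0,0],[0,0,0],1],[[0,0,0],[0,0,0],1],[[0,0,0],[0,0,0],1]])

```text
t: 14.25
tcp_pos: [0.4682, 0.0758, 0.0391]
tcp_rot: [0.001, 0.077, 0.997, 0.0]
force: [10.5, -1.3, -5.5]
grip_width: 0.274
gripper_force: 59.0
```

Held for well over a second at about 10 N. Next I'll ease off to mid-pocket and lift out.

Call:
servo_tool(plan=[[[-0.01,0,0],[0,0,0],1],[[-0.02,0,0],[0,0,0],1],[[-0.04,0,0],[0,0,0],1],[[-0.04,0,0],[0,0,0],1],[[-0.02,0,0],[0,0,0],1],[[0,0,0],[0,0,0],1]])

```text
t: 15.0
tcp_pos: [0.4745, 0.0746, 0.0387]
tcp_rot: [-0.0, 0.077, 0.997, -0.0]
force: [0.1, -0.6, -2.6]
grip_width: 0.272
gripper_force: 59.3
```

Call:
servo_tool(plan=[[[0,0,-0.1],[0,0,0],1],[[0,0,-0.15],[0,0,0],1],[[0,0,-0.15],[0,0,0],1],[[0,0,-0.2],[0,0,0],1],[[0,0,0],[0,0,0],1]])

```text
t: 15.62
tcp_pos: [0.4753, 0.0748, 0.0759]
tcp_rot: [0.001, 0.077, 0.997, 0.0]
force: [0.3, 0.7, -2.3]
grip_width: 0.27
gripper_force: 59.3
```

Call:
servo_tool(plan=[[[0,0,-0.4],[0,0,0],1],[[0,0,-0.5],[0,0,0],1],[[0,0,-0.5],[0,0,0],1],[[0,0,-0.4],[0,0,0],1],[[0,0,-0.2],[0,0,0],1],[[0,0,0],[0,0,0],1]])

```text
t: 16.38
tcp_pos: [0.4748, 0.0747, 0.1948]
tcp_rot: [0.0, 0.077, 0.997, 0.0]
force: [-0.2, -0.0, -3.6]
grip_width: 0.27
gripper_force: 59.2
```

```bash
python3 - <<'E'
from h import *
to([.4725,.262,.195],-8.8)
to([.4725,.262,.195],8.1)
a=cams.snapshot("scene")[...,::-1];T=cams.snapshot("top")[...,::-1]
cv2.imwrite("pics/c6.png",cv2.hconcat([cv2.resize(a[165:285,240:300],(300,600),interpolation=cv2.INTER_CUBIC),cv2.resize(T[60:210,170:290],(480,600),interpolation=cv2.INTER_CUBIC)]))
P,Rt,_=tool();rx=-Rt[:,0];o=P+[0,0,.019]
print("tip exp px",(proj("scene",o+rx*.22-[0,0,.032])-[240,165])*5)
E
```

```text
t 16.375 pos [0.4748 0.0747 0.1948] turn [0. 0. 0.] shift [ 0.515  3.079 -0.004] f [-0.2 -0.  -3.6] grip 0.26966785188967957 59.24157679080963
t 16.375 pos [0.4748 0.0747 0.1948] turn [ 0.    0.   -2.11] shift [-0.402  3.096 -0.004] f [-0.2 -0.  -3.6] grip 0.26966785188967957 59.24157679080963
tip exp px [206.8733534  189.29020174]
```

View pics/c6.png

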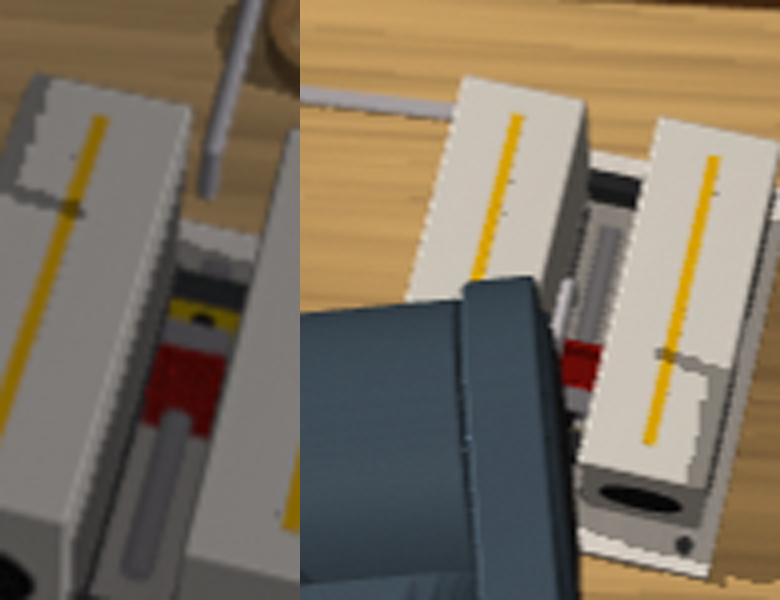

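The hook tip shows at (207,192), as expected for a rod that hasn't slipped, and the bolt is still up against its screw. Now back to the cradle.

Call:
servo_tool(plan=[[[0.05,0.2,0],[0,0,0],1],[[0.05,0.4,0],[0,0,0],1],[[0.1,0.5,0],[0,0,0],1],[[0.1,0.5,0],[0,0,0],1],[[0.1,0.5,0],[0,0,0],1],[[0.07,0.5,0],[0,0,0],1],[[0.045,0.36,0],[0,0,0],1],[[0,0.12,0],[0,0,0],1],[[0,0,0],[0,0,0],1]])

```text
t: 17.6
tcp_pos: [0.4722, 0.262, 0.1944]
tcp_rot: [-0.0, 0.077, 0.997, -0.0]
force: [-0.8, -1.0, -2.5]
grip_width: 0.271
gripper_force: 59.4
```

Call:
servo_tool(plan=[[[0,0,0],[0,0,-0.5],1],[[0,0,0],[0,0,-0.8],1],[[0,0,0],[0,0,-0.81],1],[[0,0,0],[0,0,0],1],[[0,0,0],[0,0,0],1]])

```text
t: 18.23
tcp_pos: [0.4723, 0.2615, 0.1948]
tcp_rot: [0.0, -0.069, 0.998, -0.0]
force: [-0.6, 0.9, -2.4]
grip_width: 0.27
gripper_force: 59.3
```

```bash
python3 - <<'E'
from h import *
to([.4725,.262,.044],8.1)
E
```

```text
t 18.225 pos [0.4723 0.2615 0.1948] turn [-0.    0.   -0.03] shift [-0.004  0.007  2.513] f [-0.6  0.9 -2.4] grip 0.26998519296145745 59.339293241500854
```

Call:
servo_tool(plan=[[[0,0.007,0.4],[0,0,-0.03],1],[[0,0,0.5],[0,0,0],1],[[0,0,0.5],[0,0,0],1],[[0,0,0.5],[0,0,0],1],[[0,0,0.3],[0,0,0],1],[[0,0,0.15],[0,0,0],1],[[0,0,0.1],[0,0,0],1],[[0,0,0],[0,0,0],1]])

```text
t: 19.23
tcp_pos: [0.4723, 0.2624, 0.0479]
tcp_rot: [0.0, -0.072, 0.997, 0.0]
force: [0.0, 0.2, -2.9]
grip_width: 0.275
gripper_force: 59.4
```

Call:
servo_tool(plan=[[[0,0,0.04],[0,0,0],1],[[0,0,0.03],[0,0,0],1],[[0,0,0],[0,0,0],1]])

```text
t: 19.6
tcp_pos: [0.4722, 0.2624, 0.0435]
tcp_rot: [0.0, -0.073, 0.997, 0.0]
force: [0.5, -0.3, -2.7]
grip_width: 0.269
gripper_force: 59.4
```

Call:
servo_tool(plan=[[[0,0,0.015],[0,0,0],1],[[0,0,0.01],[0,0,0],1],[[0,0,0],[0,0,0],1]])

```text
t: 19.98
tcp_pos: [0.4722, 0.2625, 0.0422]
tcp_rot: [0.0, -0.073, 0.997, 0.0]
force: [-0.9, -2.0, 3.1]
grip_width: 0.269
gripper_force: 60.2
```

The rod is seated: the force reversed at the height it was first gripped. Release and retreat.

Call:
servo_tool(plan=[[[0,0,0],[0,0,0],0],[[0,0,0],[0,0,0],0],[[0,0,0],[0,0,0],0],[[0,0,0],[0,0,0],0],[[0,0,0],[0,0,0],0],[[0,0,0],[0,0,0],0]])

```text
t: 20.72
tcp_pos: [0.4722, 0.2624, 0.042]
tcp_rot: [-0.0, -0.073, 0.997, -0.0]
force: [0.1, -1.2, 0.2]
grip_width: 0.997
gripper_force: 0.0
```

Call:
servo_tool(plan=[[[0,0,-0.2],[0,0,0],0],[[0,0,-0.5],[0,0,0],0],[[0,0,-0.7],[0,0,0],0],[[0,0,-0.7],[0,0,0],0],[[0,0,-0.7],[0,0,0],0],[[0,0,-0.3],[0,0,0],0],[[0,0,0],[0,0,0],0],[[0,0,0],[0,0,0],0]])

```text
t: 21.72
tcp_pos: [0.4719, 0.2622, 0.2273]
tcp_rot: [-0.0, -0.073, 0.997, -0.0]
force: [0.0, 0.1, -0.2]
grip_width: 1.002
gripper_force: 0.0
```

```bash
python3 - <<'E'
from h import *
a=cams.snapshot("scene")[...,::-1];w=cams.snapshot("wrist")[...,::-1]
cv2.imwrite("pics/f.png",cv2.hconcat([cv2.resize(a[165:285,240:300],(300,600),interpolation=cv2.INTER_CUBIC),cv2.copyMakeBorder(cv2.resize(w,(500,375)),0,225,0,0,cv2.BORDER_CONSTANT)]))
E
```

```text
(no output)
```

View pics/f.png

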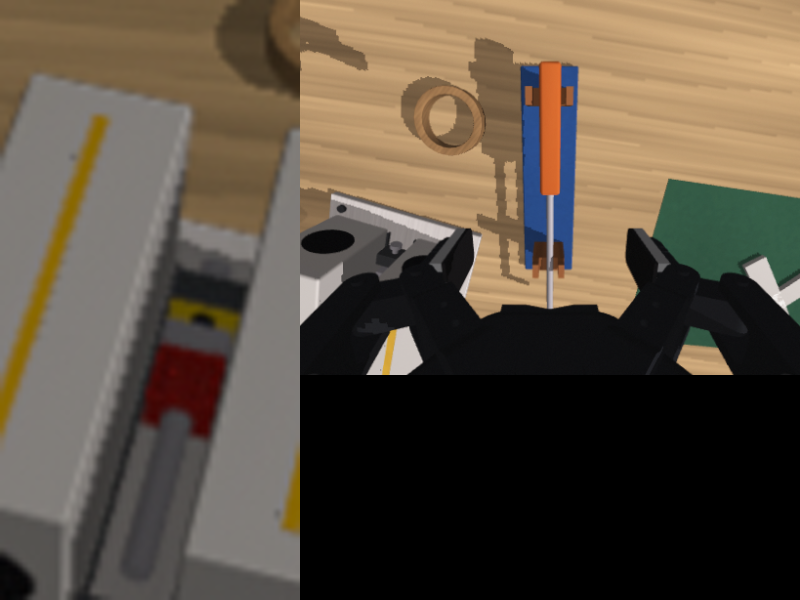

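The rod lies in both notches as it did at the start, with the handle at (550,62)–(550,195). The bolt is still against its screw and the tape hasn't moved.

```bash
python3 -c "
from rig import job;print(job.hand_in())"
```

```text
the job is handed in; nothing more can be done
None
```

I handed the job in at about 22 s: the bolt was pulled home and held at about 10 N for over a second, the rod is back in its cradle and released, and the pot, brush and tape were never touched; no verdict came back.

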